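# Clear the catch tray, then index the bolt-drilling jig to the next flat

### The arm

A 7-joint arm with a two-finger parallel gripper is mounted at the origin on a cart in front of the work surface, level with it; the furniture and walls round the work are solid. World frame = base frame: x ahead of the robot, y to its left, z up, the work surface at z = 0. Lengths are in m, angles in rad, forces in N, time in s.
With the tool pointing down it reaches from about 0.425 to 1.025 m from the base axis. Payload 9.4 kg.
Tool frame: the origin (TCP) lies midway between the tips of the shut fingers; the grasp point (between the pads) lies 19 mm behind it (env.hold_point_z is the z of the grasp point in the tool frame, in m); z points along the fingers, y is the line along which they close (so a half turn about z gives the same grasp; the last joint's range is limited). The gripper opens to 93 mm and grips with 3 to 60 N. Pads are 15 mm wide; open, the fingers measure 128 mm over their backs; the gripper's body (75 mm by 188 mm) begins 65 mm behind the grasp point.
Start: joints at [-1.32, 0.599, -0.003, 1.599, 0.002, 0.943, -0.08], TCP at [0.233, 0.686, 0.219] pointing down, gripper open.
Joint ranges: [-2.57, 2.57], [-0.35, 1.97], [-1.29, 1.29], [0.11, 2.56], [-1.05, 4.19], [0.11, 1.86], [-2.63, 2.63]. Speed limits (rad/s): [2.22, 2.22, 3.01, 3.01, 3.14, 3.14, 3.14].

### API

Orientations are given as a unit quaternion [w, x, y, z].
In Python, from workcell import state, optics, job, env gives the robot as it stands.
- The arm moves only by the tool drive_tool, never from a script. Its argument "targets" is a list of rows, each a list of 7 numbers: the turn, a rotation vector about the tool's x, y, z in degrees, then the shift along the tool's x, y, z in m, then the opening, from 0 (shut) to 1 (fully open). A call has 1 to 8 rows; each row shifts and turns the commanded pose from where the row before left it, along the tool's axes as they then stand; what a row does not reach is not made up. A row lasts 1/10 s, in which the tool goes at most 50 mm and 8.59 degrees, less where a joint would pass 70% of its speed; a pose out of reach is approached as far as the arm can. A call with a gripper value outside its range is refused whole. The fingers move at their own pace and stop on an object; "squeeze" is the grip in N (left out, the last holds). Time passes only in rows, so rows that do not move let the fingers close. It gives the time, the measured TCP pose, the force, the opening and the grip force at its end, in the units of the state.
- state(): the state, without advancing time (a new reading comes with each control period).
- optics.grab_frame(name): name is "side" or "top" or "wrist"; returns (picture, depth): 420x560x3 uint8, blue, green, red; 420x560 float32, m along the optical axis (not along the pixel's ray), 0 where there is no reading.
- optics.camera_params(name): a dict with "intrinsics" (3x3 intrinsics, pixels), "dist_coeffs" ([k1, k2, p1, p2, k3] as OpenCV has them; the pictures are not rectified), "rvec" (rotation vector, rad) and "tvec" (3), from world to camera coordinates, as OpenCV has them. Camera axes: x right, y down, z forward; pixel columns grow to the right and rows downward; lengths in m; the calibration is good to about 2 mm. A picture is of the moment at which its call begins: read the wrist's pose just before it. camera_params takes no time and is no camera call; for the wrist camera it gives the pose at the moment of the call.
- job.sign_off(): hands the job in; it is judged then, once.
The state is a dict: "clock": time; "q": joint angles; "qvel": joint speeds; "tau": joint torques, N m; "eef_pos": TCP position; "tcp_rot": TCP orientation; "wrist_force": force on the tool from outside, world axes, zero at the start; "ft_torque": the same for the moment, N m; "grip_width": finger opening in m; "gripper_force": force on a finger pad.
Only numpy, scipy, OpenCV 4.12 (cv2) and the standard library are available. Lean on these libraries where they do the work, as an engineer would, in place of code of your own. Each camera call takes 0.05 s, during which the arm holds its last target. There are 200 camera calls.

### The job

Take the two finished bolts out of the catch tray of the drilling jig and put them in the open wooden tray that stands next to it, to its left, lowering them in rather than dropping them. Then turn the jig's bar knob clockwise (seen from above) by three clicks of its notched plate, so that the next flat of the bolt being drilled faces the drill bush, without letting it run on to a fourth. Finish with the knob sitting in that third notch and still gripped by the gripper - do not let go - and leave the undrilled bolts standing beside the jig and the oil can behind it where they are.

Things in the scene. Friction and masses are not known exactly. Their poses are not given: they have to be found in the camera images.
- jig: drilling jig fixed to the bench: grey casting 240 x 96 mm, 44 mm high. Origin: centre of its underside on the bench top; x to its rear, y to its left, z up. Bar knob near the front (-x) end; near the rear a spindle holding a bolt head-up and a drill bush bracket 84 mm high. A chute 60 mm wide slopes from the spindle into the catch tray: x 32 to 92 mm, y up to 80 mm, 49 falling to 15 mm high.
- catch_tray (a point): centre of the inner floor of the catch tray, a shallow sheet-metal tray fixed to the jig's left side: 220 mm along the jig's x, 144 mm along its y, walls 3 mm thick with a rim 16 mm above the bench, floor 3 mm above the bench. Axes as the jig's.
- bolt_1: a finished plain steel hexagon bolt lying in the catch tray, 54 mm long: head 22 mm across flats and 9 mm thick, shank 14 mm in diameter. Origin: centre of the head's end face; its z axis runs along the shank to the threaded end, so mid-shank is at z = 32 mm. It lies with z nearly level, the threaded end 5 degrees low. About 60 g.
- bolt_2: the other finished bolt lying in the catch tray, the same as bolt_1.
- tote: the wooden tray for the finished bolts: outside 220 (x) x 300 (y) mm, 55 mm high, walls 12 mm, floor 6 mm; heavy, on the bench. Origin: centre of its underside. A divider 44 mm high at y = 20 to 30 mm leaves a large empty compartment on the jig's side (y -138 to 20, x -98 to 98 mm) and a small one with a round tin in it. Either compartment will do.
- index_knob (a joint): angle of knob and notched plate, rad: 0 in the home notch, where it starts; grows clockwise seen from above. Notches are 20 degrees (0.349 rad) apart, the third at 1.047. A spring ball drops into each: leaving a notch takes about 0.15 N m, past the crest half-way it pulls on into the next. A stop pin bars turning back from home; clockwise it runs on past the third.
- knob_bar (a point): the knob: a black bar on the notched plate, 64 mm long (its x), 14 mm wide (its y), 34 mm high; grip it from above across the 14 mm. Origin: on the turning axis at the bar's foot, 60 mm above the bench; top at 94 mm. Its x runs to the end with a small steel dot, at home 30 degrees anticlockwise of the jig's x. The plate below is 82 mm across; plate, dog and stop pin reach 63 mm above the bench.
- blank_1: undrilled bolt, the same as the finished ones, standing on its head on the bench beside the front of the jig; not to be disturbed. Origin: centre of its foot.
- blank_2: another undrilled bolt standing there, as blank_1.
- blank_3: another undrilled bolt standing there, as blank_1.
- oil_can: small oil can with a thin spout, 62 mm in diameter, 151 mm high, behind the jig; not to be disturbed. Origin: centre of its foot.

How it is judged:
On the way, in this order (a step that is already met when the one before it is completed fails the run):
1. both finished bolts lie in the wooden tray, released, with the knob still in its home notch (x of bolt_1 in the frame of tote between -0.098 and 0.098 m and y of bolt_1 in the frame of tote between -0.138 and 0.138 m and z of bolt_1 in the frame of tote between 0 and 0.045 m and contact force between the fingers and bolt_1 below 0.1 N and x of bolt_2 in the frame of tote between -0.098 and 0.098 m and y of bolt_2 in the frame of tote between -0.138 and 0.138 m and z of bolt_2 in the frame of tote between 0 and 0.045 m and contact force between the fingers and bolt_2 below 0.1 N and value of joint index_knob below 0.17 rad), for 0.2 s.
2. the knob sits in the third notch, gripped (value of joint index_knob between 0.9772 and 1.1172 rad and contact force between the fingers and index_knob above 2 N), for 0.3 s.
At the end, for the whole second after the job is handed in: Both finished bolts lie at rest in the wooden tray (head inside the walls and lower than 45 mm above its underside), not touched by the gripper; the knob stands still in the third notch (within 0.07 rad of 1.047 rad) and the fingers still grip its bar (contact force above 2 N) (all of step 2 and x of bolt_1 in the frame of tote between -0.098 and 0.098 m and y of bolt_1 in the frame of tote between -0.138 and 0.138 m and z of bolt_1 in the frame of tote between 0 and 0.045 m and contact force between the fingers and bolt_1 below 0.1 N and x of bolt_2 in the frame of tote between -0.098 and 0.098 m and y of bolt_2 in the frame of tote between -0.138 and 0.138 m and z of bolt_2 in the frame of tote between 0 and 0.045 m and contact force between the fingers and bolt_2 below 0.1 N and velocity of joint index_knob between -0.1 and 0.1 rad/s and linear speed of each of bolt_1, bolt_2 below 0.05 m/s); the arm keeps its last pose, push and grip.
It fails at once if the knob is turned over the crest towards the fourth notch (value of joint index_knob above 1.22173 rad).
It fails at once if a finished bolt is dropped or thrown (moves faster than 1.2 m/s out of the gripper) ((linear speed of bolt_1 above 1.2 m/s and contact force between the fingers and bolt_1 below 0.1 N) or (linear speed of bolt_2 above 1.2 m/s and contact force between the fingers and bolt_2 below 0.1 N)).
It fails at once if an undrilled bolt is knocked over or moved more than 15 mm (distance of any of blank_1, blank_2, blank_3 from where it was at the start of the episode above 0.015 m or angle between any of blank_1, blank_2, blank_3's own z axis and vertical above 0.5 rad).
It fails at once if the oil can is knocked over or moved more than 20 mm (distance of oil_can from where it was at the start of the episode above 0.02 m or angle between oil_can's own z axis and vertical above 0.5 rad).
It also fails if it takes over 64 s, if anything falls off the work surface, if the arm or the gripper's body presses on something with over 40 N, if the wrist force passes 120 N, or if a joint passes its speed limit or range.

## Working session

There is one attempt and no reset: what is moved stays moved. The work goes in short steps, Python scripts to look and compute and a tool call to move; the robot and the scene stay as the last step left them, time stands still between calls to the robot, and variables do not carry over. Pictures are saved under pics/ and viewed, at most 10 in all, crops included, and the job is handed in when it is done.

Besides the shell and the picture viewer there is one more tool, called after ">>>" as a command line: name --pt "numbers of a row" for each row, then --argument value for the rest. drive_tool: Moves the arm, as the interface text tells. Its arguments: {"type":"object","properties":{"targets":{"type":"array"},"squeeze":{"type":"number"}},"required":["targets"]}

```bash
ls; mkdir -p pics; cat > h.py <<'E'
import numpy as np, cv2
from workcell import state, optics, job, env
def grab(n):
    p=optics.camera_params(n); im,d=optics.grab_frame(n); return im,d,p
def cloud(d,p):
    K=np.array(p["intrinsics"]);D=np.array(p["dist_coeffs"])
    R=cv2.Rodrigues(np.array(p["rvec"],float))[0];t=np.array(p["tvec"]).reshape(3)
    h,w=d.shape;u,v=np.meshgrid(np.arange(w),np.arange(h))
    n=cv2.undistortPoints(np.stack([u,v],-1).reshape(-1,1,2).astype(float),K,D).reshape(h,w,2)
    c=np.dstack([n*d[...,None],d])
    W=(c-t)@R; W[d==0]=np.nan
    return W
E
python3 - <<'E'
from h import *
s=state();print(s)
for n in("top","side"):
    im,d,p=grab(n);cv2.imwrite(f"pics/{n}0.png",im);np.savez(f"{n}0.npz",im=im,W=cloud(d,p))
    print(n,p["tvec"])
E
```

```text
pics
{'clock': 0.0, 'q': array([-1.31971123,  0.60014525, -0.00250423,  1.60011078,  0.00180128,
        0.94290583, -0.07978697]), 'qvel': array([ 1.33327368e-03,  1.65823918e-04,  6.35867248e-04,  6.13627450e-05,
       -4.77465215e-04, -3.31055330e-04, -1.84647315e-04]), 'tau': array([-1.00598500e-03, -7.65053415e+01,  1.49696790e+00, -2.52335322e+01,
       -5.23847225e-02,  1.71363505e-02,  1.55780153e-04]), 'eef_pos': array([0.23329676, 0.68592868, 0.21775282]), 'tcp_rot': array([-4.49942610e-05,  1.63140015e-01,  9.86602616e-01, -7.82493348e-04]), 'wrist_force': array([ 0.21127829, -0.85785378, -0.53338897]), 'ft_torque': array([ 0.01653422, -0.01050486,  0.08892412]), 'gripper_force': 0.0, 'grip_width': 0.09288658388006776}
top [0.27503167 0.57603842 0.78102865]
side [-0.37779352  0.25243677  0.47221186]
```

View pics/top0.png

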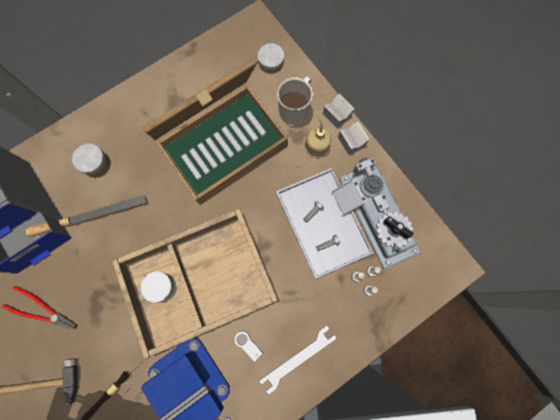

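View pics/side0.png

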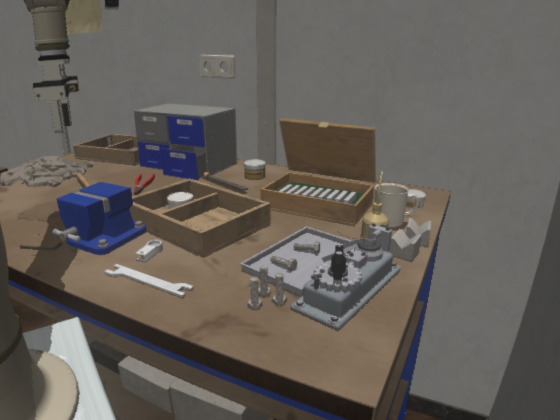

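The top view shows finished bolts at about (314,211) and (328,243), the knob at (397,228), blanks at (359,277), (375,271) and (371,290), and the tote's empty compartment centred near (222,272). The oil can is at (318,140). The side view agrees. Next I measure these.

```bash
python3 - <<'E'
from h import *
z=np.load("top0.npz");W=z["W"];im=z["im"]
def P(u,v,r=1): return np.round(np.nanmedian(W[v-r:v+r+1,u-r:u+r+1].reshape(-1,3),0),4)
for n,u,v in [("totefloor",230,270),("c1",118,262),("c2",240,214),("c3",276,297),("c4",148,353),("div_a",172,245),("can",318,140),("b1",359,277),("b2",375,271),("b3",371,290),("knob",397,228),("trayc",322,225)]: print(n,P(u,v))
# bolts: tray region points above floor
for nm,(u0,u1,v0,v1) in dict(boltA=(298,328,198,226),boltB=(312,346,232,254)).items():
    w=W[v0:v1,u0:u1].reshape(-1,3); w=w[(w[:,2]>.010)&(w[:,2]<.04)]
    c,(s),e=cv2.minAreaRect((w[:,:2]*1000).astype(np.float32)); m,ev=cv2.PCACompute((w[:,:2]).astype(np.float32),None)
    d=ev[0]; t=(w[:,:2]-m)@d; q=(w[:,:2]-m)@ev[1]
    print(nm,len(w),"rect",np.round(c,1),np.round(s,1),"mean",m.round(4),"dir",d.round(3),"ang",np.degrees(np.arctan2(d[1],d[0])).round(1),"t",t.min().round(4),t.max().round(4),"width -/+",np.ptp(q[t<t.min()+.012]).round(3),np.ptp(q[t>t.max()-.012]).round(3),"z",w[:,2].max().round(4))
w=W[210:250,375:420].reshape(-1,3)
k=w[(w[:,2]>.085)&(w[:,2]<.105)]
print("knob",len(k),cv2.minAreaRect((k[:,:2]*1000).astype(np.float32)),k.mean(0))
pl=w[(w[:,2]>.05)&(w[:,2]<.07)];print("plate",cv2.minEnclosingCircle((pl[:,:2]*1000).astype(np.float32)))
cv2.imwrite("pics/crop.png",cv2.resize(im[150:300,270:430],None,fx=4.5,fy=4,interpolation=cv2.INTER_CUBIC)[:, :])
E
```

```text
totefloor [0.4904 0.3388 0.0056]
c1 [0.5269 0.5742 0.0553]
c2 [0.6077 0.3022 0.0555]
c3 [0.4199 0.2395 0.0024]
c4 [0.3324 0.514  0.0539]
div_a [0.5555 0.4613 0.0384]
can [0.7633 0.1089 0.0654]
b1 [0.4445 0.0565 0.0533]
b2 [0.4539 0.0208 0.0545]
b3 [0.4148 0.0351 0.0539]
knob [ 0.537  -0.0293  0.0919]
trayc [0.5746 0.1158 0.0036]
boltA 148 rect [605.1 137.2] [23.3 53.8] mean [[0.6068 0.1344]] dir [-0.663  0.748] ang 131.6 t -0.024 0.0303 width -/+ 0.023 0.012 z 0.0288
boltB 153 rect [527.5 111.7] [23.6 54. ] mean [[0.5282 0.1083]] dir [-0.303  0.953] ang 107.7 t -0.0234 0.0305 width -/+ 0.024 0.012 z 0.0293
knob 242 ((539.7330322265625, -34.20391082763672), (62.720455169677734, 22.734508514404297), 56.45941162109375) [ 0.53895313 -0.0334429   0.0927446 ]
plate ((542.741943359375, -26.3046932220459), 49.03609085083008)
```

View pics/crop.png

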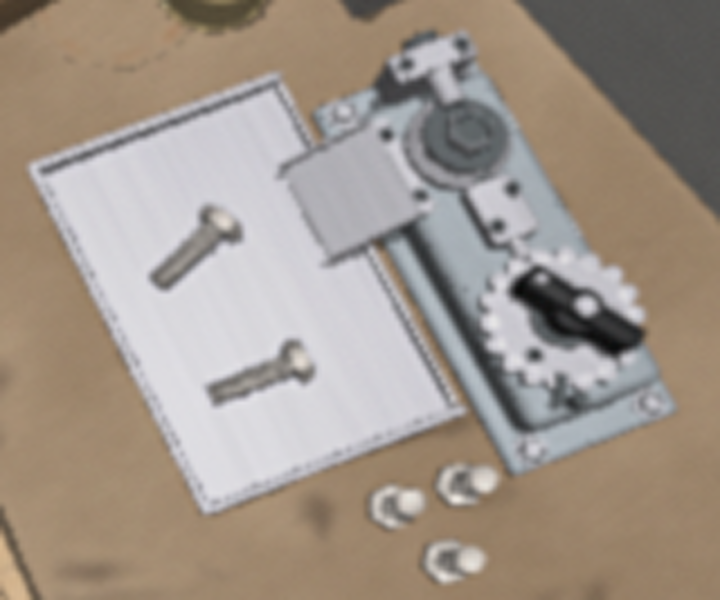

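The crop shows both bolts with their heads towards the jig, shanks pointing away from it. The knob bar lies across the plate, with its dot end at upper left (crop 543,278). I'll go above bolt B first.

>>> drive_tool --pt "0 0 0 -0.033 -0.032 0 1" --pt "0 0 0 -0.033 -0.032 0 1" --pt "0 0 0 -0.033 -0.032 0 1" --pt "0 0 0 -0.033 -0.032 0 1" --pt "0 0 0 -0.033 -0.032 0 1" --pt "0 0 0 -0.033 -0.032 0 1" --pt "0 0 0 -0.033 -0.032 0 0.5" --pt "0 0 0 -0.033 -0.032 0 0.5"

```text
clock: 0.9
eef_pos: [0.4014, 0.3572, 0.2185]
tcp_rot: [-0.0, 0.163, 0.987, -0.0]
wrist_force: [0.5, -0.2, 0.5]
grip_width: 0.0814
gripper_force: 0.0
```

>>> drive_tool --pt "0 0 0 -0.033 -0.032 0 0.5" --pt "0 0 0 -0.033 -0.032 0 0.5" --pt "0 0 0 -0.033 -0.032 0 0.5" --pt "0 0 0 -0.033 -0.032 0 0.5" --pt "0 0 0 -0.033 -0.032 0 0.5" --pt "0 0 0 -0.033 -0.032 0 0.5" --pt "0 0 7 0 0 0 0.5" --pt "0 0 7 0 0 0 0.5"

```text
clock: 1.7
eef_pos: [0.5271, 0.1111, 0.2184]
tcp_rot: [-0.0, 0.287, 0.958, -0.0]
wrist_force: [0.5, 0.5, 0.2]
grip_width: 0.0464
gripper_force: 0.0
```

>>> drive_tool --pt "0 0 8 0 0 0 0.5" --pt "0 0 8 0 0 0 0.5" --pt "0 0 8 0 0 0 0.5" --pt "0 0 8 0 0 0 0.5" --pt "0 0 7.5 0 0 0 0.5" --pt "0 0 0 0 0 0 0.5" --pt "0 0 0 0 0 0 0.5"

```text
clock: 2.4
eef_pos: [0.5264, 0.1137, 0.2185]
tcp_rot: [-0.0, 0.588, 0.809, -0.0]
wrist_force: [-0.7, -0.2, -0.6]
grip_width: 0.0468
gripper_force: 0.0
```

```bash
cat >> h.py <<'E'
def to(pos,yaw,verbose=1):
    "tool-frame shift and z turn (deg) to reach pos (z None=keep) with tool x yaw (deg)"
    from scipy.spatial.transform import Rotation as Ro
    s=state();q=s["tcp_rot"];R=Ro.from_quat([q[1],q[2],q[3],q[0]]).as_matrix()
    pos=np.array(pos,float);d=R.T@(pos-s["eef_pos"])
    y=np.degrees(np.arctan2(R[1,0],R[0,0]));t=-((yaw-y+90)%180-90)
    c=np.radians(t);dr=np.array([[np.cos(c),np.sin(c),0],[-np.sin(c),np.cos(c),0],[0,0,1]])@d
    print("pos",s["eef_pos"].round(4),"yaw",y.round(2),"tilt",R[:,2].round(3),"| shift now",d.round(4),"turn",t.round(2),"shift after turn",dr.round(4),"t",round(s["clock"],2))
E
python3 - <<'E'
from h import *
to([.526,.1165,.005],107.7)
im,d,p=grab("wrist");W=cloud(d,p);np.savez("w1.npz",im=im,W=W);cv2.imwrite("pics/w1.png",im)
m=(W[...,2]>.009)&(W[...,2]<.04)
n,l,st,c=cv2.connectedComponentsWithStats(m.astype(np.uint8))
for i in range(1,n):
    if 300<st[i][4]<40000:
        w=W[l==i];me,ev=cv2.PCACompute(w[:,:2].astype(np.float32),None)
        t=(w[:,:2]-me)@ev[0]
        print(st[i],me.round(4),"ang",np.degrees(np.arctan2(ev[0][1],ev[0][0])).round(1),t.min().round(4),t.max().round(4))
E
```

```text
pos [0.5264 0.1137 0.2185] yaw 107.96 tilt [-0. -0. -1.] | shift now [0.0029 0.0006 0.2135] turn 0.26 shift after turn [0.0029 0.0005 0.2135] t 2.4
[411   0  15  33 383] [[0.6015 0.3325]] ang 107.6 -0.0181 0.0198
[ 485    0   26  214 3977] [[0.7204 0.2812]] ang 119.9 -0.1223 0.1075
[ 525    0   35  205 6237] [[0.7593 0.2951]] ang 120.7 -0.1091 0.1021
[ 215   49  214    9 1444] [[0.5188 0.2699]] ang 17.5 -0.1093 0.1096
[ 232  146  192  134 3344] [[0.5981 0.1153]] ang 4.6 -0.1406 0.1093
[273 173  21  46 564] [[0.5298 0.1083]] ang 108.7 -0.0244 0.0297
[337 173  31  46 580] [[0.6077 0.1334]] ang 130.6 -0.0238 0.0304
[ 518  218   42   60 1113] [[0.8421 0.153 ]] ang 90.7 -0.0378 0.0354
[439 235  49  40 717] [[0.7526 0.1119]] ang 71.3 -0.0291 0.0289
[ 240  266   83   20 1439] [[0.5587 0.0111]] ang 18.1 -0.0518 0.0526
```

View pics/w1.png

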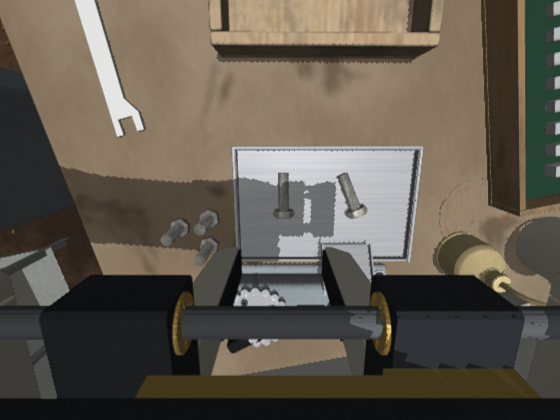

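The wrist view shows bolt B at (284,197) and bolt A at (352,197). The blanks at (174,232), (206,222) and (206,252) are clear of the fingers. I'll go down and grasp B.

>>> drive_tool --pt "0 0 0 -0.003 0.001 0.045 0.5" --pt "0 0 0 0 0 0.045 0.5" --pt "0 0 0 0 0 0.045 0.5" --pt "0 0 0 0 0 0.04 0.5" --pt "0 0 0 0 0 0.02 0.5" --pt "0 0 0 0 0 0.01 0.5" --pt "0 0 0 0 0 0.007 0.5" --pt "0 0 0 0 0 0 0.5" --squeeze 25

```text
clock: 3.25
eef_pos: [0.5287, 0.1109, 0.0066]
tcp_rot: [-0.0, 0.59, 0.808, 0.0]
wrist_force: [0.8, 0.2, 1.0]
grip_width: 0.0463
gripper_force: 0.0
```

>>> drive_tool --pt "0 0 0 0 0 0 0" --pt "0 0 0 0 0 0 0" --pt "0 0 0 0 0 0 0" --pt "0 0 0 0 0 0 0" --pt "0 0 0 0 0 0 0" --pt "0 0 0 0 0 0 0" --pt "0 0 0 0 0 0 0"

```text
clock: 3.95
eef_pos: [0.5287, 0.1111, 0.0069]
tcp_rot: [0.0, 0.59, 0.808, 0.0]
wrist_force: [-0.3, 0.8, 4.9]
grip_width: 0.0135
gripper_force: 25.0
```

>>> drive_tool --pt "0 0 0 0 0 -0.01 0" --pt "0 0 0 0 0 -0.03 0" --pt "0 0 0 0 0 -0.04 0" --pt "0 0 0 0 0 -0.04 0" --pt "0 0 0 0 0 -0.02 0" --pt "0 0 0 0 0 0 0"

```text
clock: 4.55
eef_pos: [0.5296, 0.1112, 0.1499]
tcp_rot: [0.001, 0.59, 0.808, 0.002]
wrist_force: [0.7, 0.5, -0.7]
grip_width: 0.0131
gripper_force: 25.0
```

```bash
python3 - <<'E'
from h import *
# tote geometry from corners (rim outer)
z=np.load("top0.npz")["W"]
c=np.array([[.5269,.5742],[.6077,.3022],[.3324,.514]])
print(np.degrees(np.arctan2(c[0,1]-c[2,1],c[0,0]-c[2,0])),np.linalg.norm(c[0]-c[2]),np.linalg.norm(c[1]-c[0]))
b=np.load("w1.npz");W=b["W"]
m=(np.abs(W[...,2]-.055)<.006)&(W[...,1]>.2)&(W[...,0]<.7)
w=W[m];print("tote near wall",cv2.minAreaRect((w[:,:2]*1000).astype(np.float32)))
m=(np.abs(z[...,2]-.055)<.004);m[:, :100]=0;m[:,290:]=0;m[:200]=0;m[345:]=0
w=z[m];print("tote rim",cv2.minAreaRect((w[:,:2]*1000).astype(np.float32)))
im,d,p=grab("side");cv2.imwrite("pics/s1.png",im)
to([.49,.33,.12],107)
E
```

```text
17.19790115818296 0.20360326618205324 0.2837474933809989
tote near wall ((551.0364990234375, 301.1925354003906), (301.8701171875, 50.51838302612305), 15.61756706237793)
tote rim ((499.05865478515625, 422.1822509765625), (276.62628173828125, 300.17108154296875), 17.563329696655273)
pos [0.5288 0.1112 0.1482] yaw 107.73 tilt [ 0.002  0.001 -1.   ] | shift now [0.2202 0.0296 0.0283] turn 0.73 shift after turn [0.2206 0.0268 0.0283] t 4.6
```

View pics/s1.png

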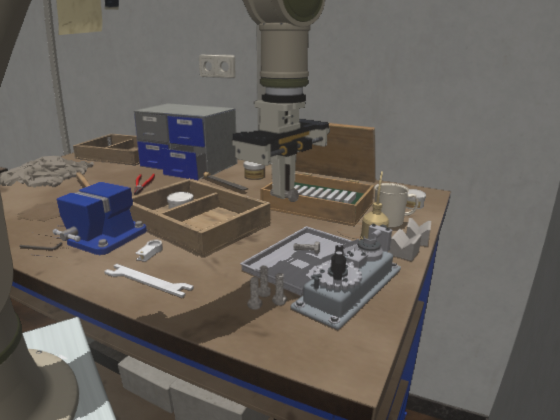

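Bolt B is held at 13 mm width, and the side view shows only bolt A left in the tray at (305,246). I'll carry B over the tote.

>>> drive_tool --pt "0 0 0 0.02 -0.001 0 0" --pt "0 0 0 0.04 -0.002 0 0" --pt "0 0 0 0.045 -0.002 0 0" --pt "0 0 0 0.045 -0.002 0 0" --pt "0 0 0 0.045 -0.002 0 0" --pt "0 0 0 0.035 -0.001 0 0" --pt "0 0 0 0.0125 0 0 0" --pt "0 0 0 0 0 0 0"

```text
clock: 5.4
eef_pos: [0.4437, 0.3402, 0.1453]
tcp_rot: [-0.0, 0.588, 0.809, -0.001]
wrist_force: [0.7, -0.2, -0.8]
grip_width: 0.0133
gripper_force: 25.0
```

>>> drive_tool --pt "0 0 0 0 0 0.03 0" --pt "0 0 0 0 0 0.03 0" --pt "0 0 0 0 0 0.03 0" --pt "0 0 0 0 0 0.025 0" --pt "0 0 0 0 0 0.012 0" --pt "0 0 0 0 0 0.006 0" --pt "0 0 0 0 0 0 0"

```text
clock: 6.1
eef_pos: [0.4455, 0.3378, 0.0134]
tcp_rot: [0.0, 0.59, 0.807, -0.0]
wrist_force: [0.2, -0.2, -0.8]
grip_width: 0.0135
gripper_force: 25.0
```

>>> drive_tool --pt "0 0 0 0 0 0.003 0" --pt "0 0 0 0 0 0 0.3" --pt "0 0 0 0 0 0 0.4" --pt "0 0 0 0 0 0 0.4" --pt "0 0 0 0 0 0 0.4" --pt "0 0 0 0 0 -0.02 0.4" --pt "0 0 0 0 0 -0.045 0.4" --pt "0 0 0 0 0 -0.045 0.4"

```text
clock: 6.9
eef_pos: [0.4446, 0.3384, 0.1214]
tcp_rot: [-0.0, 0.59, 0.808, -0.001]
wrist_force: [0.8, 1.0, 0.1]
grip_width: 0.0372
gripper_force: 0.0
```

>>> drive_tool --pt "0 0 0 0 0 -0.045 0.4" --pt "0 0 0 0 0 -0.04 0.4" --pt "0 0 0 0 0 0 0.5"

```text
clock: 7.2
eef_pos: [0.4472, 0.3403, 0.2108]
tcp_rot: [0.001, 0.59, 0.808, 0.004]
wrist_force: [-0.1, -0.4, 0.2]
grip_width: 0.0416
gripper_force: 0.0
```

```bash
python3 - <<'E'
from h import *
# bolt A from wrist: mean (.6077,.1334) ang 130.6
d=np.array([np.cos(np.radians(131)),np.sin(np.radians(131))]);g=np.array([.6072,.1338])+.002*d
print(g);to([*g,.0065],131)
im,dd,p=grab("top");W=cloud(dd,p);cv2.imwrite("pics/t2.png",cv2.resize(im[190:370,100:300],None,fx=3,fy=3))
E
```

```text
[0.60588788 0.13530942]
pos [0.4472 0.3403 0.2108] yaw 107.71 tilt [ 0.006  0.006 -1.   ] | shift now [-0.2443  0.0873  0.204 ] turn -23.29 shift after turn [-0.2589 -0.0164  0.204 ] t 7.2
```

View pics/t2.png

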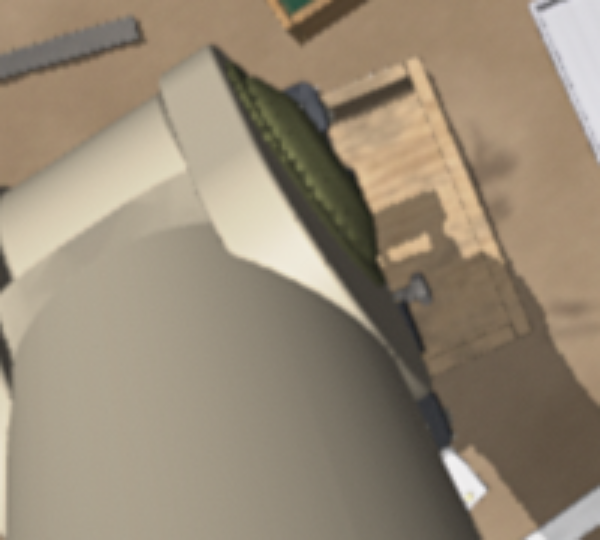

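Bolt B lies in the tote, its head visible at crop (415,290). On to bolt A.

>>> drive_tool --pt "0 0 0 -0.041 0.0145 0 0.5" --pt "0 0 0 -0.041 0.0145 0 0.5" --pt "0 0 0 -0.041 0.0145 0 0.5" --pt "0 0 0 -0.041 0.0145 0 0.5" --pt "0 0 0 -0.04 0.0145 0 0.5" --pt "0 0 0 -0.04 0.0145 0 0.5" --pt "0 0 -8 0 0 0 0.5" --pt "0 0 -8 0 0 0 0.5"

```text
clock: 8.05
eef_pos: [0.6022, 0.1311, 0.2037]
tcp_rot: [-0.001, 0.47, 0.882, -0.001]
wrist_force: [-0.4, 0.3, -0.1]
grip_width: 0.0464
gripper_force: 0.0
```

>>> drive_tool --pt "0 0 -7.3 0 0 0.04 0.5" --pt "0 0 0 0 0 0.04 0.5" --pt "0 0 0 0 0 0 0.5" --pt "0 0 0 0 0 0 0.5"

```text
clock: 8.45
eef_pos: [0.6015, 0.1326, 0.1247]
tcp_rot: [-0.001, 0.415, 0.91, -0.001]
wrist_force: [0.3, -0.4, 0.6]
grip_width: 0.0468
gripper_force: 0.0
```

```bash
python3 - <<'E'
from h import *
to([.6059,.1353,.0065],131)
im,dd,p=grab("wrist");W=cloud(dd,p);np.savez("w2.npz",im=im,W=W)
m=(W[...,2]>.009)&(W[...,2]<.04)
n,l,st,c=cv2.connectedComponentsWithStats(m.astype(np.uint8))
for i in range(1,n):
    w=W[l==i];me,ev=cv2.PCACompute(w[:,:2].astype(np.float32),None);t=(w[:,:2]-me)@ev[0]
    if st[i][4]>300 and np.hypot(*(me[0]-[.607,.134]))<.03: print(st[i],me.round(4),"ang",np.degrees(np.arctan2(ev[0][1],ev[0][0])).round(1),t.min().round(4),t.max().round(4))
E
```

```text
pos [0.6015 0.1326 0.1247] yaw 130.97 tilt [-0.003 -0.001 -1.   ] | shift now [-0.0009  0.0054  0.1182] turn -0.03 shift after turn [-0.0009  0.0054  0.1182] t 8.45
[276 184  27  61 984] [[0.6083 0.134 ]] ang 131.2 -0.024 0.0299
```

>>> drive_tool --pt "0 0 0 -0.001 0.0055 0.04 0.5" --pt "0 0 0 0 0 0.04 0.5" --pt "0 0 0 0 0 0.02 0.5" --pt "0 0 0 0 0 0.01 0.5" --pt "0 0 0 0 0 0.008 0.5" --pt "0 0 0 0 0 0 0.5"

```text
clock: 9.1
eef_pos: [0.6076, 0.136, 0.0082]
tcp_rot: [0.0, 0.415, 0.91, 0.0]
wrist_force: [-0.4, 0.2, 0.5]
grip_width: 0.0463
gripper_force: 0.0
```

>>> drive_tool --pt "0 0 0 0 0 0 0" --pt "0 0 0 0 0 0 0" --pt "0 0 0 0 0 0 0" --pt "0 0 0 0 0 0 0" --pt "0 0 0 0 0 0 0" --pt "0 0 0 0 0 0 0" --pt "0 0 0 0 0 0 0"

```text
clock: 9.8
eef_pos: [0.6073, 0.1359, 0.0079]
tcp_rot: [0.0, 0.415, 0.91, 0.0]
wrist_force: [0.4, 0.4, 3.1]
grip_width: 0.0132
gripper_force: 25.0
```

>>> drive_tool --pt "0 0 0 0 0 -0.01 0" --pt "0 0 0 0 0 -0.03 0" --pt "0 0 0 0 0 -0.04 0" --pt "0 0 0 0 0 -0.04 0" --pt "0 0 0 0 0 -0.02 0" --pt "0 0 0 0 0 0 0"

```text
clock: 10.4
eef_pos: [0.6086, 0.136, 0.1513]
tcp_rot: [0.002, 0.415, 0.91, 0.002]
wrist_force: [-0.7, 0.4, -0.9]
grip_width: 0.0134
gripper_force: 25.0
```

```bash
python3 -c "
from h import *
to([.522,.363,.012],107.7)"
```

```text
pos [0.6086 0.136  0.1513] yaw 131.01 tilt [ 0.005  0.002 -1.   ] | shift now [0.2284 0.0829 0.1392] turn 23.31 shift after turn [ 0.2426 -0.0142  0.1392] t 10.4
```

>>> drive_tool --pt "0 0 8 0 0 0 0" --pt "0 0 8 0 0 0 0" --pt "0 0 7.3 0 0 0 0" --pt "0 0 0 0.04 -0.002 0 0" --pt "0 0 0 0.045 -0.003 0 0" --pt "0 0 0 0.045 -0.003 0 0" --pt "0 0 0 0.045 -0.003 0 0" --pt "0 0 0 0.04 -0.003 0 0"

```text
clock: 11.2
eef_pos: [0.5265, 0.3382, 0.1466]
tcp_rot: [-0.0, 0.589, 0.808, -0.001]
wrist_force: [0.3, 0.3, -0.1]
grip_width: 0.0131
gripper_force: 25.0
```

>>> drive_tool --pt "0 0 0 0.0275 0 0 0" --pt "0 0 0 0 0 0.025 0" --pt "0 0 0 0 0 0.03 0" --pt "0 0 0 0 0 0.03 0" --pt "0 0 0 0 0 0.025 0" --pt "0 0 0 0 0 0.016 0" --pt "0 0 0 0 0 0.008 0" --pt "0 0 0 0 0 0 0"

```text
clock: 12.0
eef_pos: [0.5196, 0.3621, 0.0127]
tcp_rot: [-0.0, 0.59, 0.808, -0.001]
wrist_force: [0.4, 0.7, 0.1]
grip_width: 0.0133
gripper_force: 25.0
```

>>> drive_tool --pt "0 0 0 0 0 0.002 0" --pt "0 0 0 0 0 0 0.3" --pt "0 0 0 0 0 0 0.4" --pt "0 0 0 0 0 0 0.4" --pt "0 0 0 0 0 0 0.4" --pt "0 0 0 0 0 -0.02 0.4" --pt "0 0 0 0 0 -0.045 0.4" --pt "0 0 0 0 0 -0.045 0.4"

```text
clock: 12.8
eef_pos: [0.5194, 0.3621, 0.1223]
tcp_rot: [-0.0, 0.59, 0.808, -0.001]
wrist_force: [-0.2, 1.1, 0.4]
grip_width: 0.0369
gripper_force: 0.0
```

>>> drive_tool --pt "0 0 0 0 0 -0.045 0.4" --pt "0 0 0 0 0 -0.045 0.4" --pt "0 0 0 0 0 -0.035 0.5" --pt "0 0 0 0 0 0 0.5"

```text
clock: 13.2
eef_pos: [0.522, 0.3635, 0.252]
tcp_rot: [0.001, 0.59, 0.807, 0.004]
wrist_force: [1.4, 0.1, -0.3]
grip_width: 0.0456
gripper_force: 0.0
```

```bash
python3 -c "
from h import *
to([.54,-.033,.24],55)"
```

```text
pos [0.522  0.3635 0.252 ] yaw 107.7 tilt [ 0.006  0.006 -1.   ] | shift now [-0.3832 -0.1035  0.01  ] turn 52.7 shift after turn [-0.3146  0.2421  0.01  ] t 13.2
```

>>> drive_tool --pt "0 0 0 -0.048 -0.013 0 0.5" --pt "0 0 0 -0.048 -0.013 0 0.5" --pt "0 0 0 -0.048 -0.013 0 0.5" --pt "0 0 0 -0.048 -0.013 0 0.5" --pt "0 0 0 -0.048 -0.013 0 0.5" --pt "0 0 0 -0.048 -0.013 0 0.5" --pt "0 0 0 -0.048 -0.013 0 0.5" --pt "0 0 0 -0.048 -0.013 0 0.5"

```text
clock: 14.0
eef_pos: [0.5371, -0.0367, 0.2462]
tcp_rot: [-0.0, 0.59, 0.808, -0.0]
wrist_force: [0.6, -0.5, -0.6]
grip_width: 0.0465
gripper_force: 0.0
```

>>> drive_tool --pt "0 0 8 0 0 0 0.5" --pt "0 0 8 0 0 0 0.5" --pt "0 0 8 0 0 0 0.5" --pt "0 0 8 0 0 0 0.5" --pt "0 0 8 0 0 0 0.5" --pt "0 0 8 0 0 0 0.5" --pt "0 0 4 0 0 0 0.5" --pt "0 0 0 0 0 0 0.5"

```text
clock: 14.8
eef_pos: [0.5374, -0.0347, 0.246]
tcp_rot: [-0.0, 0.884, 0.467, -0.001]
wrist_force: [0.7, 0.8, -0.8]
grip_width: 0.0465
gripper_force: 0.0
```

```bash
python3 - <<'E'
from h import *
im,dd,p=grab("wrist");W=cloud(dd,p);np.savez("w3.npz",im=im,W=W)
m=(W[...,2]>.085)&(W[...,2]<.105)&(np.hypot(W[...,0]-.54,W[...,1]+.033)<.05)
w=W[m];r=cv2.minAreaRect((w[:,:2]*1000).astype(np.float32));me,ev=cv2.PCACompute(w[:,:2].astype(np.float32),None)
print("bar",len(w),r,me,"ang",np.degrees(np.arctan2(ev[0][1],ev[0][0])),"z",np.percentile(w[:,2],[5,50,95]).round(4))
m=(W[...,2]>.052)&(W[...,2]<.07)&(np.hypot(W[...,0]-.54,W[...,1]+.033)<.06)
print("plate",cv2.minEnclosingCircle((W[m][:,:2]*1000).astype(np.float32)))
to([*me[0],.075],48)
im2,d2,p2=grab("top")
a=cv2.resize(im[100:420,60:500],(440,320));b=cv2.resize(im2[200:360,100:290],None,fx=1.8,fy=1.8)
c=np.zeros((320,440+b.shape[1],3),np.uint8);c[:,:440]=a;c[:b.shape[0],440:]=b;cv2.imwrite("pics/w3.png",c)
E
```

```text
bar 891 ((541.2998657226562, -35.482444763183594), (62.79615783691406, 23.685203552246094), 55.53878402709961) [[ 0.54189986 -0.03474897]] ang 47.962627 z [0.0862 0.0942 0.0958]
plate ((545.8903198242188, -31.230552673339844), 53.957191467285156)
pos [ 0.5374 -0.0347  0.2461] yaw 55.83 tilt [-0.001 -0.    -1.   ] | shift now [0.0026 0.0038 0.1711] turn 7.83 shift after turn [0.0031 0.0034 0.1711] t 14.85
```

View pics/w3.png

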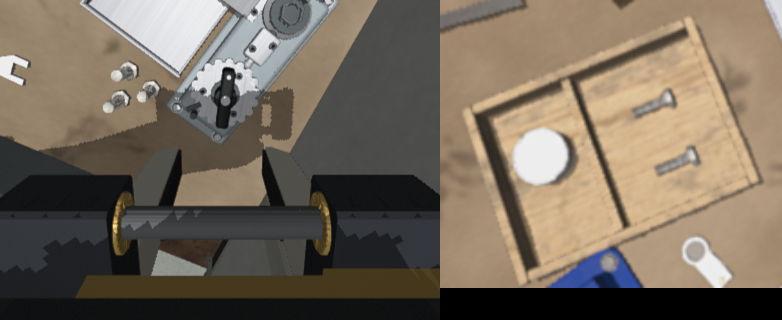

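Both bolts lie in the tote's large compartment, at right-pane (655,103) and (677,160). The bar stands at about 48° in the left pane at (226,97). I'll refine its centre from the stored cloud.

```bash
python3 - <<'E'
from h import *
W=np.load("w3.npz")["W"]
a=np.radians(48);e=np.array([[np.cos(a),np.sin(a)],[-np.sin(a),np.cos(a)]])
c0=np.array([.542,-.035])
for lo in(.0915,.093):
    m=(W[...,2]>lo)&(W[...,2]<.10)&(np.hypot(W[...,0]-.54,W[...,1]+.033)<.05)
    w=W[m];q=(w[:,:2]-c0)@e.T
    x=np.percentile(q,[1,5,95,99],axis=0)
    me,ev=cv2.PCACompute(w[:,:2].astype(np.float32),None)
    print(lo,len(w),(x*1000).round(1).tolist(),np.degrees(np.arctan2(ev[0][1],ev[0][0])).round(1), "center from 1/99",(c0+(x[0]+x[3])/2@e).round(4))
to([.542,-.035,.075],48)
E
```

```text
0.0915 743 [[-31.6, -6.6], [-28.6, -5.9], [27.4, 6.1], [29.6, 6.7]] 47.7 center from 1/99 [ 0.5413 -0.0357]
0.093 654 [[-31.2, -6.1], [-28.6, -5.4], [26.7, 5.6], [29.1, 6.2]] 48.0 center from 1/99 [ 0.5413 -0.0358]
pos [ 0.5375 -0.0347  0.2463] yaw 55.86 tilt [-0.001 -0.    -1.   ] | shift now [0.0024 0.004  0.1713] turn 7.86 shift after turn [0.0029 0.0036 0.1713] t 14.9
```

>>> drive_tool --pt "0 0 7.9 0 0 0 0.5" --pt "0 0 0 0.002 0.0035 0.03 0.5" --pt "0 0 0 0 0 0.04 0.5" --pt "0 0 0 0 0 0.04 0.5" --pt "0 0 0 0 0 0.03 0.5" --pt "0 0 0 0 0 0.02 0.5" --pt "0 0 0 0 0 0.015 0.5" --pt "0 0 0 0 0 0 0.5"

```text
clock: 15.7
eef_pos: [0.5406, -0.0358, 0.07]
tcp_rot: [-0.001, 0.914, 0.406, -0.001]
wrist_force: [-0.3, 0.4, -0.2]
grip_width: 0.0464
gripper_force: 0.0
```

>>> drive_tool --pt "0 0 0 0 0 0 0.3" --pt "0 0 0 0 0 0 0.2" --pt "0 0 0 0 0 0 0.1" --pt "0 0 0 0 0 0 0" --pt "0 0 0 0 0 0 0" --pt "0 0 0 0 0 0 0" --pt "0 0 0 0 0 0 0" --squeeze 50

```text
clock: 16.4
eef_pos: [0.5416, -0.0353, 0.0721]
tcp_rot: [-0.0, 0.914, 0.406, 0.0]
wrist_force: [-2.0, 1.8, 6.6]
grip_width: 0.0135
gripper_force: 50.0
```

```bash
python3 -c "
from h import *
to([.5413,-.0358,.071],48);print(state()['ft_torque'],state()['wrist_force'])"
```

```text
pos [ 0.5416 -0.0353  0.0721] yaw 47.85 tilt [ 0.     0.001 -1.   ] | shift now [-0.0006  0.0001  0.0011] turn -0.15 shift after turn [-0.0006  0.0001  0.0011] t 16.4
[0.31833358 0.48717512 0.05360616] [-2.02789434  1.8431578   6.56764881]
```

Gripped. Now turning clockwise, slowly and in stages.

>>> drive_tool --pt "0 0 3 0 0 0 0" --pt "0 0 3 0 0 0 0" --pt "0 0 3 0 0 0 0" --pt "0 0 3 0 0 0 0" --pt "0 0 3 0 0 0 0" --pt "0 0 3 0 0 0 0" --pt "0 0 2 0 0 0 0" --pt "0 0 0 0 0 0 0"

```text
clock: 17.2
eef_pos: [0.5416, -0.0353, 0.0721]
tcp_rot: [-0.0, 0.971, 0.24, 0.0]
wrist_force: [-2.2, 1.5, 6.5]
grip_width: 0.0133
gripper_force: 50.0
```

```bash
python3 -c "
from h import *
to([.5413,-.0358,.071],27.85);print(state()['ft_torque'],state()['wrist_force'])"
```

```text
pos [ 0.5416 -0.0353  0.0721] yaw 27.78 tilt [ 0.     0.001 -1.   ] | shift now [-0.0005  0.0003  0.0011] turn -0.07 shift after turn [-0.0005  0.0003  0.0011] t 17.2
[0.30271523 0.52026137 0.04958445] [-2.16847565  1.51385782  6.48691803]
```

>>> drive_tool --pt "0 0 3 0 0 0 0" --pt "0 0 3 0 0 0 0" --pt "0 0 3 0 0 0 0" --pt "0 0 3 0 0 0 0" --pt "0 0 3 0 0 0 0" --pt "0 0 3 0 0 0 0" --pt "0 0 2 0 0 0 0" --pt "0 0 0 0 0 0 0"

```text
clock: 18.0
eef_pos: [0.5416, -0.0353, 0.0722]
tcp_rot: [-0.0, 0.998, 0.068, 0.0]
wrist_force: [-1.8, 1.0, 6.5]
grip_width: 0.0139
gripper_force: 50.0
```

>>> drive_tool --pt "0 0 3 0 0 0 0" --pt "0 0 3 0 0 0 0" --pt "0 0 3 0 0 0 0" --pt "0 0 3 0 0 0 0" --pt "0 0 3 0 0 0 0" --pt "0 0 3 0 0 0 0" --pt "0 0 2 0 0 0 0" --pt "0 0 0 0 0 0 0"

```text
clock: 18.8
eef_pos: [0.5416, -0.0353, 0.0721]
tcp_rot: [-0.0, 0.994, -0.106, 0.0]
wrist_force: [-2.1, 1.8, 6.7]
grip_width: 0.0135
gripper_force: 50.0
```

```bash
python3 - <<'E'
from h import *
to([.5413,-.0358,.071],-12.15);print(state()['ft_torque'],state()['wrist_force'],state()['gripper_force'])
im,d,p=grab("wrist");im2,d2,p2=grab("side")
c=np.hstack([im[100:420,60:460],cv2.resize(im2[220:320,280:405],(400,320),interpolation=cv2.INTER_CUBIC)])
cv2.imwrite("pics/k.png",c)
E
```

```text
pos [ 0.5416 -0.0353  0.0721] yaw -12.22 tilt [ 0.     0.001 -1.   ] | shift now [-0.0002  0.0005  0.0011] turn -0.07 shift after turn [-0.0002  0.0005  0.0011] t 18.8
[0.3308376  0.63243248 0.01054929] [-2.06907451  1.79523798  6.68482895] 49.99986112117767
```

View pics/k.png

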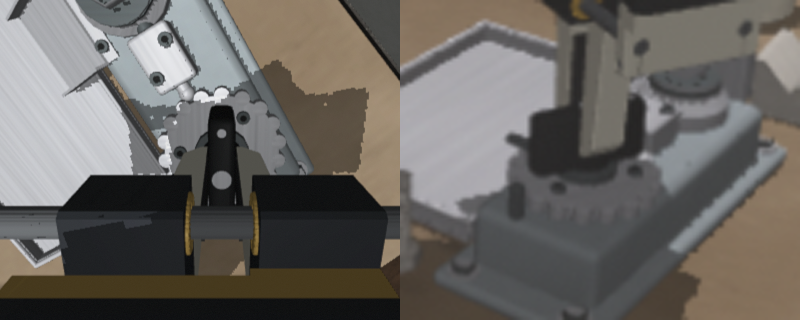

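The bar has turned with the gripper: the dot at (220,132) is in line with the hub at (220,180) after 60°. The residual torque about the knob axis is about zero, so it sits in the third notch. Handing in.

```bash
python3 -c "
from h import *
print(job.sign_off())"
```

```text
the job is handed in; nothing more can be done
None
```

I handed the job in at about 19 s: both finished bolts were lowered into the wooden tray, and the knob was turned three clicks clockwise and is still gripped at 50 N; the blanks and oil can looked untouched, and the hand-in gave no verdict.

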